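# Jack up a tube at its lift pad and hold it

## Task

I need to slip a shim under the right-hand end of the square tube: take the little rail jack by its lift handle and slide it along until its saddle is centred under the tube's lift pad, then swing the clamp lever round to its stop so the jack cannot creep. Now push the lift handle all the way down, so that the tube's end rises off the right-hand rest. The jack has no catch, so finish while still holding the handle down, and keep the arm off the tube: only the jack may lift it.

Things in the scene. Friction and masses are not known exactly. Their poses are not given: they have to be found in the camera images.
- jig: flat steel rail fixed to the bench, 80 x 640 x 16 mm, carrying two forked steel rests (tops 116 mm above the bench) at its ends. Origin under its centre, on the bench; its y axis runs along the rail to the left-hand end, its x axis points across the rail, away from the robot; it does not move
- carriage (a joint): the small grey lever jack sliding on the rail, m: grows to the left (+y of the rail), limits -0.185 to 0.16; slides at about 6 N while the clamp is free and is held by friction (some 25 N) when clamped. It carries column, ram, saddle, lift handle (towards the robot) and clamp lever
- saddle_top (a point): centre of the jack's round flat saddle, 38 mm wide, 100 mm above the bench with the handle up; a tapered pin, 14 mm wide and 5 mm high, stands up from its middle. It lies directly over the middle of the rail, in line with the lift handle (same position along the rail)
- handle_pivot (a point): the hinge of the lift handle, 66 mm above the bench, 42 mm from the saddle's axis on the robot's side; hinge axis level, along the rail
- handle_grip (a point): middle of the round black rubber grip on the lift handle, 26 mm thick and 90 mm long, on the handle's centreline 130 mm from handle_pivot. The handle points from the pivot towards the robot, square to the rail, and slopes up by 0.55 rad when up; about 35 mm free on each side
- lift_handle (a joint): angle of the lift handle, rad: 0 up (where its spring returns it), 0.6 fully down at its stop, about level. The saddle rises 40 mm per rad (24 mm in all). A spring and the load push it up: about 5 N at the grip at first, 9 to 12 N at the bottom; no catch. Left up, the saddle's pin passes 3 mm below the pad
- clamp_hub (a point): on the upright axis of the clamp lever, 50 mm above the bench, 100 mm to the left of the handle along the rail and 75 mm from the saddle's axis on the robot's side
- clamp_knob (a point): middle (80 mm above the bench) of the upright black knob at the clamp lever's end, 18 mm thick, reaching from 62 to 97 mm above the bench, 75 mm from clamp_hub's axis; it revolves freely on its stud, like a crank knob
- clamp_lever (a joint): angle of the clamp lever, rad: at 0 (free) it points nearly along the rail to the left, 0.35 rad towards the robot; it grows counterclockwise seen from above, to the stop at 1.22 (locked), pointing square to the rail towards the robot. Over the last 0.4 rad its eccentric drives a shoe against the rail's edge; it stays where it is left, by friction; about 2 to 3 N at the knob
- tube: loose dark square steel tube, 30 x 600 x 30 mm, up to 1 kg, lying along the rail in the forks of the two rests, its underside 116 mm above the bench. Origin at the middle of its underside, y along the tube to the left
- lift_point (a point): centre of the underside of the lift pad: a dark steel plate, 90 mm across the tube, 50 mm along it, 8 mm thick, welded under the tube 100 mm right of its middle, with a 20 mm hole in the centre for the saddle's pin; it sticks out 30 mm on both sides of the tube and a chalk line across it marks its centre. 108 mm above the bench at the start
- tube_end (a point): middle of the lower edge of the tube's right-hand end
- right_rest: the fixed forked rest at the rail's right-hand end, 40 mm long; cheeks rise 25 mm beside the tube
- rest_top (a point): centre of the bearing face of the right-hand rest, 116 mm above the bench
- ram: the jack's ram with the saddle on top; origin on the saddle's axis at bench height when down

How it is judged (in metres and radians):
On the way, in this order (a step that is already met when the one before it is completed fails the run):
1. the saddle is under the centre of the lift pad, handle up and clamp still free (horizontal distance between saddle_top and lift_point below 0.006 m and value of joint clamp_lever below 0.7 rad and value of joint lift_handle below 0.2 rad), for 0.2 s.
2. the clamp lever is at its stop with the saddle still under the pad and the tube not yet lifted (horizontal distance between saddle_top and lift_point below 0.006 m and value of joint clamp_lever above 1.08 rad and value of joint lift_handle below 0.2 rad), for 0.2 s.
At the end, for the whole second after the job is handed in: Handle within 0.1 rad of its lower stop and pressed by the fingers, clamp within 0.14 rad of its stop, saddle within 7 mm of the pad's centre, tube end over 12 mm above the rest's level, tube off the right rest, at rest, borne by the saddle (over 2.5 N) and untouched by the arm (value of joint lift_handle above 0.5 rad and value of joint clamp_lever above 1.08 rad and horizontal distance between saddle_top and lift_point below 0.007 m and z of tube_end in the frame of rest_top above 0.012 m and contact force between tube and right_rest below 0.3 N and contact force between tube and ram above 2.5 N and contact force between the arm and tube below 0.2 N and contact force between the fingers and lift_handle above 2 N and linear speed of tube below 0.02 m/s); the arm keeps its last pose, push and grip.
It fails at once if the arm or gripper pushes on the tube (contact force between the arm and tube above 2 N).
It fails at once if the tube is tipped or thrown off its rests (angle between tube's own z axis and vertical above 0.15 rad or angle between the y axis of tube and the y axis of jig, either way round above 0.15 rad).
It also fails if it takes over 58 s, if anything falls off the work surface, if the arm or the gripper's body presses on something with over 40 N, if the wrist force passes 120 N, or if a joint passes its speed limit or range.

## Robot

A 6-joint arm with a two-finger parallel gripper is mounted at the origin on the work surface; the furniture and walls round the work are solid. World frame = base frame: x ahead of the robot, y to its left, z up, the work surface at z = 0. Lengths are in mm, angles in rad, forces in N, time in s.
With the tool pointing down it reaches from about 400 to 925 mm from the base axis. Payload 12.5 kg.
Tool frame: the origin (TCP) lies at the very end of the fingers, on their centre line; the grasp point (between the pads) lies 19 mm behind it; y points along the fingers, x is the direction in which the jaws open and shut, and the axes are right-handed (so a half turn about y gives the same grasp; the last joint's range is limited). The gripper opens to 95 mm and grips with 3 to 60 N. Pads are 20 mm wide; open, the fingers measure 119 mm over their backs; the gripper's body (75 mm by 180 mm) begins 59 mm behind the grasp point.
Start: joints at [1.093, 0.491, 1.559, -0, 1.092, -0.106], TCP at [227.044, 582.324, 178.361] pointing down, gripper open.
Joint ranges: [-3.1, 3.1], [-0.84, 2.19], [0.05, 2.79], [-1.13, 4.28], [0.06, 2.93], [-2.69, 2.69]. Speed limits (rad/s): [2.22, 2.22, 2.79, 3.14, 3.14, 3.14].

## Interface

Orientations are given as a rotation vector (axis times angle).
In Python, from plant import observe, read_camera, camera_model, finish_job, recognise, masks_of, landmark_of gives the robot as it stands. The module is installed in compiled form; this text tells all that it offers.
- The arm moves only by the tool move_arm, never from a script. Its argument "moves" is a list of rows, each a list of 2 entries, a list of its own where there are three numbers: the shift along the tool's x, y, z normalised to -1 to 1, where 1 is 0.1 m, then the turn, a rotation vector about the tool's x, y, z normalised to -1 to 1, where 1 is pi/2 rad. A call has 1 to 12 rows; each row shifts and turns the pose as measured when the row begins, along the tool's axes as they then stand; what a row does not reach is not made up. A row lasts 1/12 s, in which the tool goes at most 41.7 mm and 7.16 degrees, less where a joint would pass 70% of its speed; a pose out of reach is approached as far as the arm can. A call with a number of a shift or a turn outside -1 to 1 is refused whole. A call with a gripper value outside its range is refused whole. "hand" is the finger opening in mm, from 0 to 95.1, set as the call begins (left out, the last holds). The fingers move at their own pace and stop on an object; the grip force is fixed at half the most. Time passes only in rows, so rows that do not move let the fingers close. It gives the time, the measured TCP pose, the force and the opening at its end, in the units of the state.
- observe(): the state, without advancing time (a new reading comes with each control period).
- read_camera(name): name is "scene" or "top"; returns (picture, depth): 420x560x3 uint8, red, green, blue; 420x560 float32, mm along the optical axis (not along the pixel's ray), 0 where there is no reading.
- camera_model(name): a dict with "fx", "fy", "cx", "cy" (pixels), "distortion" ([k1, k2, p1, p2, k3] as OpenCV has them; the pictures are not rectified), "position" and "rotation" of the camera in the world. Camera axes: x right, y down, z forward; pixel columns grow to the right and rows downward; lengths in mm; the calibration is good to about 2 mm. A picture is of the moment at which its call begins. camera_model takes no time and is no camera call.
- finish_job(): hands the job in, once; it reports no verdict.
Trained networks look in the newest picture that a camera, given by its name, has taken for a name from the list of things; names that differ only in an ending like _2 or _b are one class to them, and where a whole thing is asked for, a point or a joint stands for the part that bears it (a point fixed in the world has none). Each returns a list of dicts, best first, with "conf" (0 to 1); they miss things now and then, are a little off and sometimes report something else, mostly with a low value. They report only what shows in the picture. A call takes as long as a camera call.
- recognise(camera, thing): "bbox" ([left, top, right, bottom] in pixels, round what is visible of it).
- masks_of(camera, thing): "region" (420x560 bool, what is visible of it) and "bbox" ([left, top, right, bottom] in pixels, round what is visible of it).
- landmark_of(camera, thing): "at" ([row, column] in pixels: a listed point, or the origin of a listed thing).
The state is a dict: "t": time; "q": joint angles; "dq": joint speeds; "joint_torque": joint torques, N m; "tool_pos": TCP position; "ee_rot": TCP orientation; "wrist_force": force on the tool from outside, world axes, zero at the start; "ft_torque": the same for the moment, N m; "width": finger opening in mm.
Only numpy, scipy, OpenCV 4.12 (cv2) and the standard library are available. Lean on these libraries where they do the work, as an engineer would, in place of code of your own. Each camera call takes 0.05 s, during which the arm holds its last target. There are 200 camera calls.

## Working session

There is one attempt and no reset: what is moved stays moved. The work goes in short steps, Python scripts to look and compute and a tool call to move; the robot and the scene stay as the last step left them, time stands still between calls to the robot, and variables do not carry over. Pictures are saved under pics/ and viewed, about 8 in all and at most 12, crops included, and the job is handed in when it is done.

Besides the shell and the picture viewer there is one more tool, called by a JSON object that holds its "fn" and its "kwargs". move_arm: Moves the arm, as the interface text tells. Its arguments: {"type":"object","properties":{"moves":{"type":"array"},"hand":{"type":"number"}},"required":["moves"]}

```bash
mkdir -p pics
cat > h.py <<'E'
import numpy as np, cv2
from plant import *
from scipy.spatial.transform import Rotation as R
def cm(n):
    m=camera_model(n); K=np.array([[m['fx'],0,m['cx']],[0,m['fy'],m['cy']],[0,0,1]]); 
    return K,np.array(m['distortion'],float),np.array(m['position'],float),np.array(m['rotation'],float)
def ray(n,rc):
    K,d,p,r=cm(n); 
    if r.shape!=(3,3): r=R.from_rotvec(r).as_matrix()
    u=cv2.undistortPoints(np.array([[[rc[1],rc[0]]]],float),K,d)[0,0]
    return p,r@np.array([u[0],u[1],1])
def atz(n,rc,z):
    p,v=ray(n,rc); return p+v*(z-p[2])/v[2]
def atd(n,rc,D):
    p,v=ray(n,rc); return p+v*D
def px(n,X):
    K,d,p,r=cm(n)
    if r.shape!=(3,3): r=R.from_rotvec(r).as_matrix()
    rv=cv2.Rodrigues(r.T)[0]; return cv2.projectPoints(np.array([X],float),rv,-r.T@p,K,d)[0][0,0]
E
cat > a.py <<'E'
from h import *
np.set_printoptions(precision=1,suppress=True)
Z=dict(jig=0,saddle_top=100,handle_pivot=66,handle_grip=134,clamp_hub=50,clamp_knob=80,lift_point=108,tube_end=116,rest_top=116,tube=116)
for n in ('scene','top'):
    im,D=read_camera(n); cv2.imwrite(f'pics/{n}0.png',im[:,:,::-1]); print(n,cm(n)[2],cm(n)[3])
    for t,z in Z.items():
        for c in landmark_of(n,t)[:2]:
            a=c['at']; print(t,round(c['conf'],2),np.array(a),atz(n,a,z),'depth',atd(n,a,D[int(a[0]),int(a[1])]))
s=observe(); print(s)
E
python3 a.py
```

```text
scene [ 131.1 -545.2  641.6] [-2.1  0.9 -0.4]
jig 0.78 [239.5 280.2] [640.4 -31.    0. ] depth [627.8 -43.7  15.8]
jig 0.36 [220.9 306.7] [741.5 -31.5   0. ] depth [ 630.2 -125.2  117. ]
saddle_top 0.54 [189.5 249.8] [645.6  76.9 100. ] depth [627.4  54.9 119.1]
handle_pivot 0.81 [206.7 236.3] [602.9  84.2  66. ] depth [622.9 111.   41.5]
handle_grip 0.74 [204.6 196.5] [492.3  82.3 134. ] depth [485.1  69.8 144.1]
clamp_hub 0.8 [201.5 199.5] [565.7 191.6  50. ] depth [499.3  79.  140.4]
clamp_knob 0.45 [185.8 175.5] [543.9 259.9  80. ] depth [535.3 243.2  91.7]
lift_point 0.67 [220.8 306.8] [ 639.1 -117.9  108. ] depth [ 630.4 -125.2  117.2]
tube_end 0.87 [252.3 384.8] [ 659.6 -302.   116. ] depth [ 660.2 -301.7  115.4]
rest_top 0.56 [252.9 377.3] [ 648.3 -292.2  116. ] depth [ 627.5 -302.4  137.1]
rest_top 0.34 [206.4 235.2] [560.9  32.3 116. ] depth [601.9  87.3  65.9]
tube 0.89 [197.4 272. ] [643.1  -5.4 116. ] depth [627.1 -22.3 132.5]
tube 0.7 [294.9 372.1] [ 551.9 -343.5  116. ] depth [ 622.6 -309.6   27.7]
top [ 420.6  -62.1 1396.3] [-2.2  2.1 -0.2]
jig 0.56 [205.8 276.1] [640
[... 551 characters left out ...]
. ] depth [ 644.5 -285.8  146.7]
tube_end 0.8 [198.1 385.4] [ 648.  -305.7  116. ] depth [ 641.9 -299.   150.7]
tube_end 0.21 [196.9 380.6] [ 650.8 -293.6  116. ] depth [ 644.9 -287.7  148.9]
rest_top 0.62 [198.3 381.5] [ 647.3 -295.8  116. ] depth [ 642.  -290.4  145.7]
tube 0.67 [196.5 265.5] [645.3  -2.9 116. ] depth [639.7  -4.4 147.6]
{'t': 1.1, 'q': array([ 1.1,  0.5,  1.6, -0. ,  1.1, -0.1]), 'dq': array([-0.,  0.,  0.,  0., -0.,  0.]), 'joint_torque': array([ -0. , -61.2, -25.8,   0.1,   0. ,  -0. ]), 'tool_pos': array([227. , 582.3, 178.4]), 'ee_rot': array([-1.4, -0.9,  0.9]), 'wrist_force': array([-0.1, -0. ,  0.4]), 'ft_torque': array([-0.,  0.,  0.]), 'width': 94.84596783465112}
```

View pics/scene0.png

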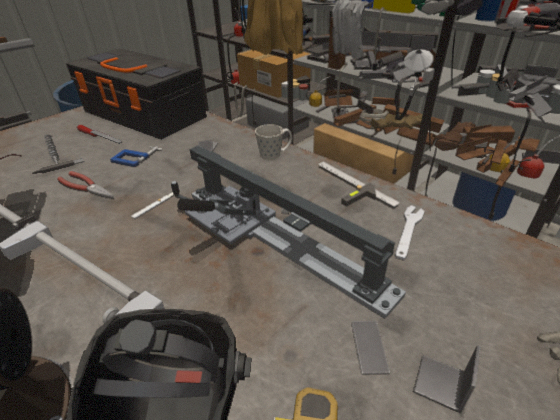

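Run:
```python
import cv2
a=cv2.imread('pics/top0.png')[150:300,130:430]; cv2.imwrite('pics/topc.png',cv2.resize(a,None,fx=2.6,fy=2.6,interpolation=2))
```

```text
(no output)
```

View pics/topc.png

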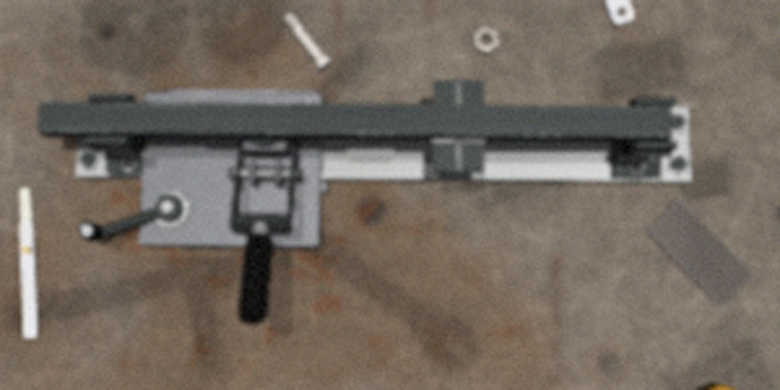

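```bash
cat > b.py <<'E'
from h import *
np.set_printoptions(precision=1,suppress=True)
im,D=read_camera('top')
P=dict(gripTip=((255,320),141+15),gripBase=((260,237),120),pivL=((234,174),70),pivR=((298,174),70),chalkU=((462,90),116),chalkD=((458,163),116),hub=((168,208),60),knob=((90,231),97),
 tubeL=((38,118),146),tubeR=((670,122),146))
for k,((x,y),z) in P.items():
    rc=(150+y/2.6,130+x/2.6); print(k,np.array(rc),atz('top',rc,z),'d',atd('top',rc,D[int(rc[0]),int(rc[1])]))
m=masks_of('top','tube')
for t in m[:2]:
    rr,cc=np.where(t['region']); 
    pts=np.array([atd('top',(r,c),D[r,c]) for r,c in zip(rr,cc) if D[r,c]>0]); pts=pts[abs(pts[:,2]-146)<6]
    v=cv2.fitLine(pts[:,:2].astype(np.float32),cv2.DIST_HUBER,0,.01,.01).ravel(); print(t['conf'],v,pts.min(0),pts.max(0))
for n in('lift_handle','handle_grip','clamp_knob','clamp_lever'):
  for t in masks_of('top',n)[:1]:
    rr,cc=np.where(t['region']); pts=np.array([atd('top',(r,c),D[r,c]) for r,c in zip(rr,cc) if D[r,c]>0]); print(n,t['conf'],t['bbox'],np.median(pts,0),pts.min(0),pts.max(0))
    if n=='lift_handle':
        for lo in range(440,620,15):
            q=pts[(pts[:,0]>=lo)&(pts[:,0]<lo+15)]
            if len(q): print(lo,len(q),q.mean(0))
print(R.from_rotvec(observe()['ee_rot']).as_matrix())
E
python3 b.py
```

```text
gripTip [273.1 228.1] [450.6  79.  156. ] d [450.7  79.3 152.8]
gripBase [241.2 230. ] [530.   81.7 120. ] d [529.8  81.4 122.3]
pivL [216.9 220. ] [596.7 115.9  70. ] d [596.6 115.8  71. ]
pivR [216.9 244.6] [598.2  51.9  70. ] d [598.4  52.1  67.9]
chalkU [184.6 307.7] [ 678.3 -109.1  116. ] d [ 678.7 -109.2  114. ]
chalkD [212.7 306.2] [ 606.3 -106.4  116. ] d [ 606.3 -106.4  115.9]
hub [230.  194.6] [562.2 181.8  60. ] d [562.7 182.6  55.5]
knob [238.8 164.6] [534.2 249.5  97. ] d [533.7 248.3 102.1]
tubeL [195.4 144.6] [636.  293.6 146. ] d [636.4 294.2 143.9]
tubeR [196.9 387.7] [ 645.8 -305.6  146. ] d [ 646.  -305.9  144.7]Traceback (most recent call last):
  File "b.py", line 12, in <module>
    v=cv2.fitLine(pts[:,:2].astype(np.float32),cv2.DIST_HUBER,0,.01,.01).ravel(); print(t['conf'],v,pts.min(0),pts.max(0))
      ~~~~~~~~~~~^^^^^^^^^^^^^^^^^^^^^^^^^^^^^^^^^^^^^^^^^^^^^^^^^^^^^^^
cv2.error: OpenCV(4.12.0) /io/opencv/modules/imgproc/src/linefit.cpp:50: error: (-215:Assertion failed) count > 0 in function 'fitLine2D_wods'
```

```bash
cat > mv.py <<'E'
# print rel move in tool axes to reach target grasp point/orientation: python3 mv.py x y z yaw(of tool x axis in world, tool down)
from h import *; import sys
np.set_printoptions(precision=3,suppress=True)
s=observe(); M=R.from_rotvec(s['ee_rot']).as_matrix(); p=s['tool_pos']
print('t',round(s['t'],2),'tcp',p,'grasp',p-19*M[:,1],'q',s['q'],'w',round(s['width'],1),'F',s['wrist_force'])
print('R',M.tolist() if len(sys.argv)<3 else '')
if len(sys.argv)>3:
    x,y,z,a=map(float,sys.argv[1:5]); X=np.array([np.cos(a),np.sin(a),0]);Y=np.array([0,0,-1.]);T=np.c_[X,Y,np.cross(X,Y)]
    d=np.array([x,y,z])-p+19*Y  # grasp to target
    print('shift tool units',M.T@d/100,'mm',np.linalg.norm(d),'turn units',R.from_matrix(M.T@T).as_rotvec()/(np.pi/2),'T-frame shift',T.T@d/100)
E
python3 mv.py; python3 mv.py 487 82 134 1.57;python3 mv.py 487 82 134 -1.57
sed -i 's/<6\]/<9]/; s/^    v=/    if len(pts)<9: print("few",t["conf"],t["bbox"]); continue\n    v=/' b.py; python3 b.py | tail -n +11
```

```text
t 1.2 tcp [227.055 582.318 178.358] grasp [227.055 582.316 197.358] q [ 1.093  0.491  1.559  0.     1.092 -0.106] w 95.4 F [-0.653 -0.143 -0.532]
R [[0.36334931329940146, 8.614522439720496e-06, -0.9316529807018508], [0.9316529770940128, 8.513053541309157e-05, 0.36334931267948545], [8.244219787389984e-05, -0.9999999963392908, 2.2906376105968906e-05]]
t 1.2 tcp [227.055 582.318 178.358] grasp [227.055 582.316 197.358] q [ 1.093  0.491  1.559  0.     1.092 -0.106] w 95.4 F [-0.653 -0.143 -0.532]
R 
shift tool units [-3.717  0.633 -4.24 ] mm 567.3653894720308 turn units [-0.    -0.236  0.   ] T-frame shift [-5.001  0.634 -2.603]
t 1.2 tcp [227.055 582.318 178.358] grasp [227.055 582.316 197.358] q [ 1.093  0.491  1.559  0.     1.092 -0.106] w 95.4 F [-0.653 -0.143 -0.532]
R 
shift tool units [-3.717  0.633 -4.24 ] mm 567.3653894720308 turn units [-0.     1.763 -0.   ] T-frame shift [5.005 0.634 2.595]Traceback (most recent call last):
  File "b.py", line 11, in <module>
    pts=np.array([atd('top',(r,c),D[r,c]) for r,c in zip(rr,cc) if D[r,c]>0]); pts=pts[abs(pts[:,2]-146)<9]
                  ~~~^^^^^^^^^^^^^^^^^^^^
  File "h.py", line 15, in atd
    p,v=ray(n,rc); return p+v*D
        ~~~^^^^^^
  File "h.py", line 8, in ray
    K,d,p,r=cm(n);
            ~~^^^
  File "h.py", line 5, in cm
    m=camera_model(n); K=np.array([[m['fx'],0,m['cx']],[0,m['fy'],m['cy']],[0,0,1]]);
ValueError: time passes only in moves, steps and waits
```

{"fn": "move_arm", "kwargs": {"moves": [[[0, -0.2, 0], [0, -0.079, 0]], [[0, -0.2, 0], [0, -0.079, 0]], [[0, -0.2, 0], [0, -0.079, 0]], [[-0.3, 0, -0.16], [0, 0, 0]], [[-0.3, 0, -0.16], [0, 0, 0]], [[-0.3, 0, -0.16], [0, 0, 0]], [[-0.3, 0, -0.16], [0, 0, 0]], [[-0.3, 0, -0.16], [0, 0, 0]], [[-0.3, 0, -0.16], [0, 0, 0]], [[-0.3, 0, -0.16], [0, 0, 0]], [[-0.3, 0, -0.16], [0, 0, 0]], [[-0.3, 0, -0.16], [0, 0, 0]]], "hand": 70}}

```text
t: 2.3
tool_pos: [377.0, 307.9, 240.7]
ee_rot: [-1.198, -1.228, 1.225]
wrist_force: [1.0, -0.6, -0.4]
width: 70.0
```

```bash
sed -i 's/^import numpy.*/import numpy as np, cv2, functools/; s/^def cm/@functools.cache\ndef cm/' h.py
python3 mv.py 487 82 134 1.57
python3 b.py | tail -n +11
```

```text
t 2.3 tcp [376.992 307.867 240.694] grasp [376.964 307.843 259.694] q [ 0.549  0.226  1.801  0.     1.113 -1.046] w 70.0 F [ 1.001 -0.626 -0.378]
R 
shift tool units [-2.286  1.256 -1.044] mm 280.9209591115976 turn units [0.001 0.016 0.001] T-frame shift [-2.258  1.257 -1.102]
0.66 [  0.   -1.  641.3  -4.1] [ 618.9 -304.9  137.2] [661.1 296.1 154.5]
lift_handle 0.77 [220.0, 212.0, 247.4, 276.8] [509.7  81.5 133.3] [448.4  53.5  28.2] [612.6 114.4 173.2]
440 20 [451.5  83.6 154.6]
455 74 [462.4  83.4 160.5]
470 63 [478.3  81.3 152.3]
485 63 [492.9  81.5 142.9]
500 62 [507.8  81.1 134.4]
515 52 [522.3  81.3 125.6]
530 99 [539.9  81.1 101.1]
545 76 [549.7  84.9 105.7]
560 6 [566.9  76.6  60.6]
590 1 [602.2  55.7  76.9]
605 6 [608.7  55.4  67.7]
handle_grip 0.64 [217.9, 207.6, 246.8, 272.5] [519.5  81.8 125.8] [450.6  54.   -2.9] [624.9 114.4 173.2]
clamp_knob 0.66 [156.7, 225.6, 202.1, 242.6] [551.7 215.8  53.5] [527.2 172.6  -3.8] [576.4 274.5 103. ]
clamp_lever 0.68 [159.3, 223.8, 201.1, 243.7] [552.3 208.1  54.4] [526.8 172.6  -3.8] [578.2 263.9 103. ]
[[-0.  0. -1.]
 [ 1.  0. -0.]
 [ 0. -1. -0.]]
```

{"fn": "move_arm", "kwargs": {"moves": [[[-0.28, 0, -0.138], [0, 0.016, 0]], [[-0.28, 0, -0.138], [0, 0, 0]], [[-0.28, 0, -0.138], [0, 0, 0]], [[-0.28, 0, -0.138], [0, 0, 0]], [[-0.28, 0, -0.138], [0, 0, 0]], [[-0.28, 0, -0.138], [0, 0, 0]], [[-0.28, 0, -0.138], [0, 0, 0]], [[-0.28, 0, -0.138], [0, 0, 0]], [[-0.01, 0, 0], [0, 0, 0]], [[0, 0, 0], [0, 0, 0]]]}}

```text
t: 3.43
tool_pos: [490.4, 90.0, 239.3]
ee_rot: [-1.197, -1.228, 1.223]
wrist_force: [-0.3, 0.3, -0.3]
width: 70.2
```

```bash
python3 mv.py 487 82 134 1.57
```

```text
t 3.43 tcp [490.394  89.992 239.272] grasp [490.384  89.938 258.271] q [ 0.047  0.246  1.777  0.003  1.118 -1.548] w 70.2 F [-0.306  0.304 -0.336]
R 
shift tool units [-0.083  1.242  0.037] mm 124.5745558683117 turn units [0.    0.015 0.002] T-frame shift [-0.08   1.243  0.034]
```

{"fn": "move_arm", "kwargs": {"moves": [[[-0.08, 0.05, 0.03], [0, 0.012, 0]], [[0, 0.22, 0], [0, 0, 0]], [[0, 0.22, 0], [0, 0, 0]], [[0, 0.22, 0], [0, 0, 0]], [[0, 0.22, 0], [0, 0, 0]], [[0, 0.2, 0], [0, 0, 0]], [[0, 0.1, 0], [0, 0, 0]], [[0, 0, 0], [0, 0, 0]]]}}

```text
t: 4.1
tool_pos: [483.0, 90.7, 110.5]
ee_rot: [-1.203, -1.221, 1.213]
wrist_force: [-0.1, 0.1, -0.9]
width: 69.7
```

{"fn": "move_arm", "kwargs": {"moves": [[[0, 0, 0], [0, 0, 0]], [[0, 0, 0], [0, 0, 0]], [[0, 0, 0], [0, 0, 0]], [[0, 0, 0], [0, 0, 0]], [[0, 0, 0], [0, 0, 0]], [[0, 0, 0], [0, 0, 0]]], "hand": 15}}

```text
t: 4.6
tool_pos: [482.5, 92.7, 113.0]
ee_rot: [-1.204, -1.225, 1.215]
wrist_force: [0.8, -6.5, -2.2]
width: 35.4
```

```bash
python3 mv.py 487 82 134 1.57
python3 - <<'E'
from h import *
im,D=read_camera('top'); cv2.imwrite('pics/t1.png',cv2.resize(im[150:300,130:430,::-1],None,fx=2.6,fy=2.6))
# chalk: bright narrow line on pad, column profile
g=im.astype(int).sum(2)
for r in (182,184,186,188,204,206,208,210,212): print(r,g[r,296:318])
E
```

```text
t 4.6 tcp [482.509  92.737 112.961] grasp [482.413  92.682 131.961] q [ 0.054  0.388  1.959  0.004  0.789 -1.534] w 35.4 F [ 0.825 -6.493 -2.21 ]
R 
shift tool units [-0.108 -0.02  -0.043] mm 11.815804004206868 turn units [0.003 0.01  0.002] T-frame shift [-0.107 -0.02  -0.045]
182 [316 268 251 241 243 245 248 257 284 322 355 312 268 237 259 258 246 233
 237 269 334 378]
184 [311 264 261 250 258 253 250 263 279 340 362 328 281 252 251 257 249 232
 248 288 335 348]
186 [313 273 270 261 271 246 255 255 273 361 380 338 283 254 262 260 259 254
 243 273 321 353]
188 [234 246 265 259 254 264 257 254 302 346 379 342 283 257 255 254 252 247
 254 284 341 368]
204 [311 393 415 423 418 420 423 419 373 329 330 328 316 327 332 335 333 346
 362 319 268 176]
206 [221 240 255 254 260 269 275 268 300 358 396 339 280 274 261 260 261 258
 269 249 217 185]
208 [214 265 255 264 272 273 271 271 304 375 408 351 288 255 247 254 252 262
 265 284 330 363]
210 [208 241 275 281 257 287 263 267 308 365 401 369 283 265 266 276 272 259
 265 326 427 499]
212 [245 275 268 275 283 274 275 264 289 359 382 342 277 281 257 272 264 271
 267 354 456 562]
```

View pics/t1.png

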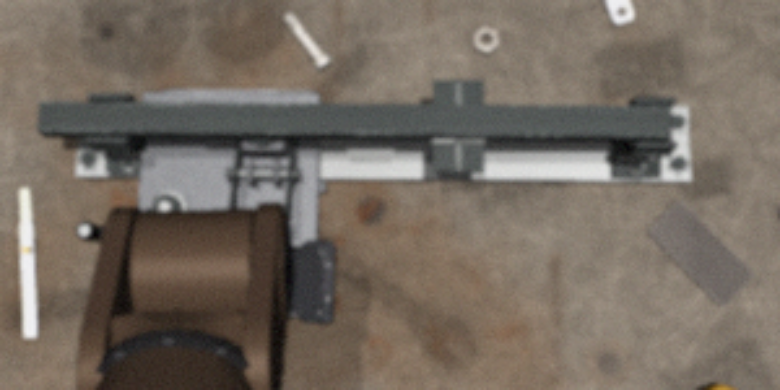

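{"fn": "move_arm", "kwargs": {"moves": [[[0, 0, 0], [0, 0, 0]], [[0, 0, 0], [0, 0, 0]], [[0, 0, 0], [0, 0, 0]], [[0, 0, 0], [0, 0, 0]], [[0, 0, 0], [0, 0, 0]], [[0, 0, 0], [0, 0, 0]]]}}

```text
t: 5.15
tool_pos: [482.7, 91.7, 113.3]
ee_rot: [-1.206, -1.225, 1.215]
wrist_force: [0.4, -0.4, -3.8]
width: 20.2
```

```bash
python3 mv.py 487 82 134 1.57
cat > c.py <<'E'
from h import *
np.set_printoptions(precision=2,suppress=True)
a=cv2.imread('pics/top0.png').astype(np.float32); im,D=read_camera('top'); b=im[:,:,::-1].astype(np.float32)
# carriage shift in px via template around hinge, fork pivots (rows 203-226)
import sys
r0,r1,c0,c1=205,226,214,252
t=a[r0:r1,c0:c1]; s=b[r0-6:r1+6]
m=cv2.matchTemplate(s,t,cv2.TM_CCOEFF_NORMED); _,v,_,l=cv2.minMaxLoc(m)
y,x=l[1],l[0]; f=lambda p,q,r:(p-r)/(2*(p-2*q+r))
dx=f(m[y,x-1],m[y,x],m[y,x+1]) ; dy=f(m[y-1,x],m[y,x],m[y+1,x]) if 0<y<m.shape[0]-1 else 0
print('conf',v,'shift px',x+dx-c0,y+dy-6, 'world', atz('top',(216.9+y+dy-6,232.3+x+dx-c0),70),'from',atz('top',(216.9,232.3),70))
cv2.imwrite('pics/cur.png',im[:,:,::-1])
E
python3 c.py
```

```text
t 5.15 tcp [482.693  91.722 113.327] grasp [482.578  91.684 132.326] q [ 0.052  0.387  1.959  0.002  0.789 -1.534] w 20.2 F [ 0.442 -0.396 -3.78 ]
R 
shift tool units [-0.098 -0.017 -0.042] mm 10.763967867441071 turn units [0.004 0.009 0.001] T-frame shift [-0.097 -0.017 -0.043]
conf 0.9836081862449646 shift px -2.8399353 -0.016748905 world [597.38  91.32  70.  ] from [597.5   83.93  70.  ]
```

{"fn": "move_arm", "kwargs": {"moves": [[[-0.05, 0, 0], [0, 0, 0]], [[-0.1, 0, 0], [0, 0, 0]], [[-0.18, 0, -0.003], [0, 0, 0]], [[-0.18, 0, -0.003], [0, 0, 0]], [[-0.18, 0, -0.003], [0, 0, 0]], [[-0.18, 0, -0.003], [0, 0, 0]], [[-0.18, 0, -0.003], [0, 0, 0]], [[-0.18, 0, -0.003], [0, 0, 0]], [[-0.18, 0, -0.003], [0, 0, 0]], [[-0.18, 0, -0.003], [0, 0, 0]], [[-0.18, 0, -0.003], [0, 0, 0]], [[0, 0, 0], [0, 0, 0]]]}}

```text
t: 6.2
tool_pos: [485.4, -83.1, 113.4]
ee_rot: [-1.193, -1.23, 1.204]
wrist_force: [2.4, -4.4, -5.2]
width: 20.1
```

```bash
python3 mv.py 485 -105.5 132 1.58; python3 c.py
```

```text
t 6.2 tcp [485.395 -83.064 113.373] grasp [485.322 -83.393 132.37 ] q [-0.315  0.391  1.953  0.025  0.8   -1.916] w 20.1 F [ 2.357 -4.386 -5.151]
R 
shift tool units [-0.224 -0.     0.007] mm 22.44217513383881 turn units [0.003 0.002 0.011] T-frame shift [-0.224  0.004  0.006]
conf 0.5301876068115234 shift px 26.119507 -2.8293204 world [606.47  16.25  70.  ] from [597.5   83.93  70.  ]
```

{"fn": "move_arm", "kwargs": {"moves": [[[-0.12, 0, 0], [0, 0, 0]], [[-0.1, 0, 0], [0, 0, 0]], [[0, 0, 0], [0, 0, 0]], [[0, 0, 0], [0, 0, 0]]]}}

```text
t: 6.58
tool_pos: [485.8, -104.6, 113.4]
ee_rot: [-1.194, -1.229, 1.199]
wrist_force: [1.3, 5.9, -3.2]
width: 19.9
```

```bash
python3 mv.py 485 -105.5 132 1.58; python3 c.py
python3 - <<'E'
import cv2
im=cv2.imread('pics/cur.png'); cv2.imwrite('pics/t2.png',cv2.resize(im[165:265,230:350],None,fx=5,fy=5,interpolation=2))
E
```

```text
t 6.58 tcp [ 485.812 -104.621  113.402] grasp [ 485.714 -104.994  132.398] q [-0.358  0.396  1.942  0.028  0.805 -1.957] w 19.9 F [ 1.251  5.868 -3.163]
R 
shift tool units [-0.009  0.004  0.008] mm 1.2625253963665386 turn units [ 0.003 -0.     0.012] T-frame shift [-0.009  0.004  0.008]
conf 0.6188227534294128 shift px 71.68332 -0.3340268 world [ 602.62 -102.52   70.  ] from [597.5   83.93  70.  ]
```

View pics/t2.png

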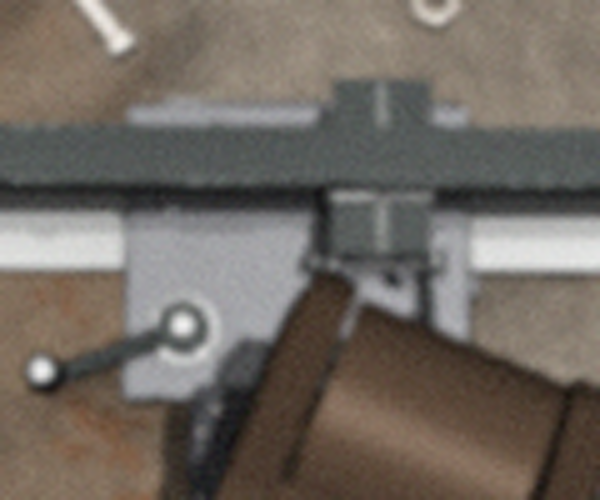

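```bash
cat > d.py <<'E'
from h import *
np.set_printoptions(precision=2,suppress=True)
a=cv2.imread('pics/top0.png').astype(np.float32); b=cv2.imread('pics/cur.png').astype(np.float32)
f=lambda p,q,r:(p-r)/(2*(p-2*q+r))
for nm,(r0,r1,c0,c1),z in (('hub',(222,238,187,203),58),('ledgeF',(214,222,178,190),38),('corner',(240,249,177,192),38),('back',(180,190,177,192),38),('redge',(205,222,248,259),38)):
    t=a[r0:r1,c0:c1]; s=b[r0-4:r1+4,c0+55:c1+85]
    m=cv2.matchTemplate(s,t,cv2.TM_CCOEFF_NORMED); _,v,_,(x,y)=cv2.minMaxLoc(m)
    if not(0<x<m.shape[1]-1 and 0<y<m.shape[0]-1): print(nm,'edge',x,y,v);continue
    dx=x+f(m[y,x-1],m[y,x],m[y,x+1])+55; dy=y+f(m[y-1,x],m[y,x],m[y+1,x])-4
    c=((r0+r1-1)/2,(c0+c1-1)/2); print(nm,v,dx,dy,atz('top',(c[0]+dy,c[1]+dx),z)-atz('top',c,z))
print('pivot',atz('top',(218,304.5),70),'hub',atz('top',(230.2,266.8),60))
g=b.sum(2)
for r0,r1 in((183,189),(207,213)):
    p=g[r0:r1,302:311].mean(0); w=np.clip(p-285,0,None); c=(w*np.arange(302,311)).sum()/w.sum(); print('chalk',c,atz('top',((r0+r1-1)/2,c),116))
E
python3 d.py
```

```text
hub 0.8927984833717346 71.85033 0.38271666 [   3.2  -187.67    0.  ]
ledgeF edge 16 8 0.8055400252342224
corner 0.9159573316574097 71.164154 0.3725319 [   3.17 -187.66    0.  ]
back 0.7013151049613953 70.468216 0.6292219 [   2.63 -189.54    0.  ]
redge 0.9687236547470093 70.48303 -0.0312531 [   4.37 -188.01    0.  ]
pivot [ 598.89 -103.92   70.  ] hub [565.88  -6.4   60.  ]
chalk 305.8688759105638 [ 675.94 -104.53  116.  ]
chalk 305.86012851923607 [ 614.36 -105.53  116.  ]
```

{"fn": "move_arm", "kwargs": {"moves": [[[-0.015, 0, 0], [0, 0, 0]], [[0, 0, 0], [0, 0, 0]], [[0, 0, 0], [0, 0, 0]]]}}

```text
t: 6.88
tool_pos: [485.9, -105.3, 113.4]
ee_rot: [-1.194, -1.23, 1.2]
wrist_force: [0.1, -2.7, -2.2]
width: 19.8
```

```bash
python3 mv.py 485 -105.5 132 1.58; python3 c.py >/dev/null; python3 d.py
```

```text
t 6.88 tcp [ 485.882 -105.256  113.415] grasp [ 485.782 -105.626  132.412] q [-0.359  0.397  1.942  0.028  0.805 -1.959] w 19.8 F [ 0.061 -2.732 -2.21 ]
R 
shift tool units [-0.002  0.004  0.009] mm 1.0049833169247215 turn units [0.003 0.    0.012] T-frame shift [-0.002  0.004  0.009]
hub 0.8804343342781067 72.135284 0.49588966 [   2.92 -188.42    0.  ]
ledgeF edge 17 8 0.8194730877876282
corner 0.917988657951355 71.59623 0.295249 [   3.4  -188.79    0.  ]
back 0.6926000714302063 70.50525 0.54504395 [   2.87 -189.63    0.  ]
redge 0.9739253520965576 70.949196 0.0049824715 [   4.3  -189.25    0.  ]
pivot [ 598.89 -103.92   70.  ] hub [565.88  -6.4   60.  ]
chalk 305.8499998586318 [ 675.94 -104.48  116.  ]
chalk 305.83316121481784 [ 614.35 -105.46  116.  ]
```

{"fn": "move_arm", "kwargs": {"moves": [[[0, 0, 0], [0, 0, 0]], [[0, 0, 0], [0, 0, 0]], [[0, 0, 0], [0, 0, 0]], [[0, 0, 0], [0, 0, 0]], [[0, 0, 0], [0, 0, 0]], [[0, -0.15, 0], [0, 0, 0]], [[0, -0.25, 0], [0, 0, 0]], [[0, -0.25, 0], [0, 0, 0]], [[0, -0.25, 0], [0, 0, 0]], [[0, -0.2, 0], [0, 0, 0]], [[0.2, 0, -0.07], [0, 0, 0]], [[0.2, 0, -0.07], [0, 0, 0]]], "hand": 46}}

```text
t: 7.93
tool_pos: [498.2, -67.5, 230.1]
ee_rot: [-1.194, -1.228, 1.198]
wrist_force: [0.5, -0.2, -0.5]
width: 46.0
```

{"fn": "move_arm", "kwargs": {"moves": [[[0.2, 0, -0.07], [0, 0, 0]], [[0.2, 0, -0.07], [0, 0, 0]], [[0.2, 0, -0.07], [0, 0, 0]], [[0.2, 0, -0.07], [0, 0, 0]], [[0.2, 0, -0.07], [0, 0, 0]], [[0, 0, 0], [0, 0, 0]]]}}

```text
t: 8.43
tool_pos: [534.4, 39.8, 234.4]
ee_rot: [-1.196, -1.231, 1.196]
wrist_force: [-0.8, 0.7, 0.6]
width: 46.1
```

```bash
python3 c.py >/dev/null; python3 d.py; python3 mv.py 538 64 86 1.57
python3 - <<'E'
from h import *
np.set_printoptions(precision=1,suppress=True)
print('knob click',atz('top',(239.4,238.6),97))
for n in('top','scene'):
    im,D=read_camera(n)
    for t,z in(('clamp_knob',80),('clamp_hub',50)):
        for c in landmark_of(n,t)[:2]: print(n,t,c['conf'],np.array(c['at']),atz(n,c['at'],z))
cv2.imwrite('pics/s3.png',cv2.resize(im[130:330,150:430,::-1],None,fx=2.8,fy=2.8,interpolation=2))
E
```

```text
hub 0.39105361700057983 81.17927 -2.9847546 [  12.6  -211.82    0.  ]
ledgeF edge 21 0 0.3475460410118103
corner edge 16 8 0.4407822787761688
back 0.6808769106864929 70.60097 0.5416908 [   2.88 -189.89    0.  ]
redge 0.9738243222236633 70.95576 -0.008800268 [   4.34 -189.27    0.  ]
pivot [ 598.89 -103.92   70.  ] hub [565.88  -6.4   60.  ]
chalk 305.86593418209327 [ 675.94 -104.52  116.  ]
chalk 305.8823528738933 [ 614.36 -105.59  116.  ]
t 8.48 tcp [533.886  38.58  234.284] grasp [533.745  38.196 253.28 ] q [-0.063  0.303  1.709  0.023  1.124 -1.652] w 46.2 F [-0.307  0.353  0.725]
R 
shift tool units [ 0.22   1.678 -0.03 ] mm 169.2542258151649 turn units [0.005 0.006 0.013] T-frame shift [ 0.254  1.673 -0.041]
knob click [536.9  62.7  97. ]
top clamp_hub 0.69 [206.  372.8] [ 637.8 -284.8   50. ]
scene clamp_knob 0.46 [240.2 278.6] [572.8 -94.1  80. ]
scene clamp_hub 0.75 [231.1 249.6] [573.2   3.9  50. ]
```

View pics/s3.png

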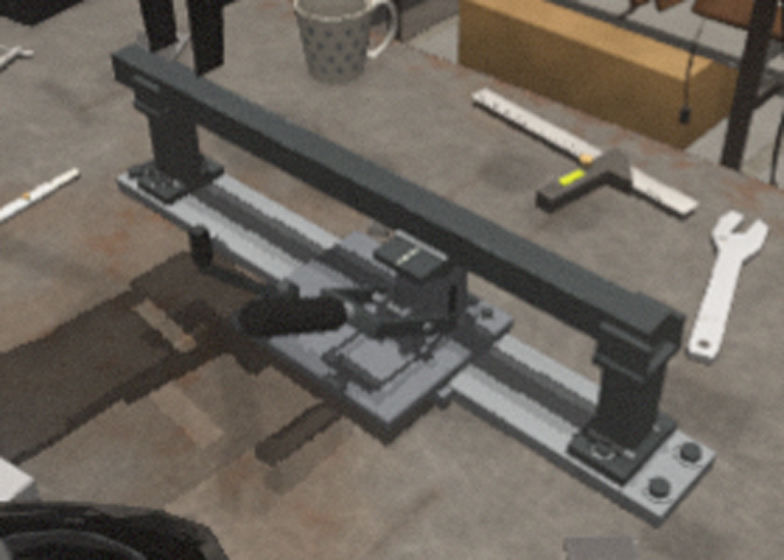

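{"fn": "move_arm", "kwargs": {"moves": [[[0.17, 0.0, -0.03], [0, 0, 0.006]], [[0.08, 0.1, 0], [0, 0, 0.006]], [[0, 0.25, 0], [0, 0, 0]], [[0, 0.25, 0], [0, 0, 0]], [[0, 0.25, 0], [0, 0, 0]], [[0, 0.2, 0], [0, 0, 0]], [[0, 0, 0], [0, 0, 0]]]}}

```text
t: 9.37
tool_pos: [536.9, 59.3, 124.8]
ee_rot: [-1.218, -1.218, 1.206]
wrist_force: [-1.0, -0.6, 0.1]
width: 45.6
```

```bash
python3 mv.py 537.5 63.5 87 1.57
```

```text
t 9.37 tcp [536.876  59.27  124.769] grasp [536.658  59.298 143.767] q [-0.012  0.431  1.837 -0.002  0.862 -1.582] w 45.6 F [-0.96  -0.565  0.123]
R 
shift tool units [0.043 0.568 0.   ] mm 56.92940183303771 turn units [ 0.007  0.001 -0.001] T-frame shift [ 0.042  0.568 -0.006]
```

{"fn": "move_arm", "kwargs": {"moves": [[[0.04, 0.0, 0], [0, 0, 0]], [[0, 0.2, 0], [0, 0, 0]], [[0, 0.2, 0], [0, 0, 0]], [[0, 0.16, 0], [0, 0, 0]], [[0, 0, 0], [0, 0, 0]]]}}

```text
t: 9.78
tool_pos: [539.2, 63.3, 70.6]
ee_rot: [-1.223, -1.221, 1.203]
wrist_force: [-0.4, -0.0, 0.2]
width: 45.6
```

{"fn": "move_arm", "kwargs": {"moves": [[[0, 0, 0], [0, 0, 0]], [[0, 0, 0], [0, 0, 0]], [[0, 0, 0], [0, 0, 0]], [[0, 0, 0], [0, 0, 0]], [[0, 0, 0], [0, 0, 0]], [[0, 0, 0], [0, 0, 0]], [[0, 0, 0], [0, 0, 0]], [[0, 0, 0], [0, 0, 0]]], "hand": 8}}

```text
t: 10.45
tool_pos: [542.1, 63.6, 77.3]
ee_rot: [-1.229, -1.227, 1.199]
wrist_force: [0.1, -0.9, 0.2]
width: 8.4
```

```bash
python3 mv.py 537.5 63.5 87 1.57
```

```text
t 10.45 tcp [542.094  63.588  77.325] grasp [541.62   63.631  96.319] q [-0.003  0.499  1.878 -0.003  0.739 -1.572] w 8.4 F [ 0.092 -0.895  0.246]
R 
shift tool units [-0.001  0.092  0.048] mm 10.395250389716201 turn units [ 0.016  0.001 -0.001] T-frame shift [-0.001  0.093  0.046]
```

```bash
python3 c.py>/dev/null; python3 d.py
python3 - <<'E'
from h import *
im,D=read_camera('scene'); t,_=read_camera('top')
a=cv2.resize(im[160:290,170:330,::-1],None,fx=4,fy=4,interpolation=2); b=cv2.resize(t[175:275,225:345,::-1],(624,520),interpolation=2)
cv2.imwrite('pics/s4.png',cv2.resize(np.vstack([a[:520],]),None,fx=1,fy=1)); cv2.imwrite('pics/s4.png',cv2.resize(np.hstack([a,b]),(800,330),interpolation=3))
E
```

```text
hub edge 18 0 0.46447238326072693
ledgeF edge 19 0 0.8752391338348389
corner edge 30 4 0.6754515171051025
back 0.692916750907898 70.619484 0.54473734 [   2.87 -189.94    0.  ]
redge 0.9729101657867432 70.926506 0.0056090355 [   4.3  -189.19    0.  ]
pivot [ 598.89 -103.92   70.  ] hub [565.88  -6.4   60.  ]
chalk 305.8686131493288 [ 675.94 -104.53  116.  ]
chalk 305.9009708679182 [ 614.36 -105.63  116.  ]
```

View pics/s4.png

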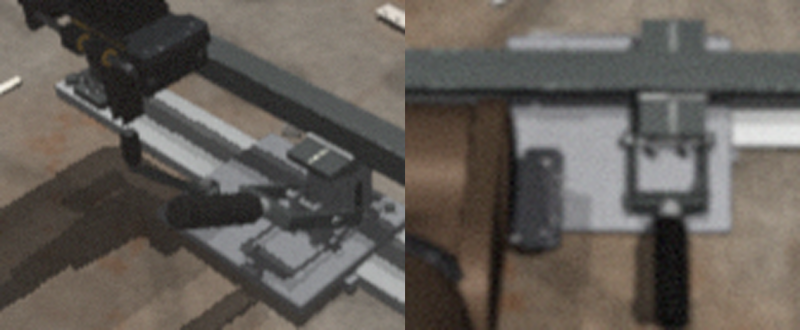

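Run:
```python
from h import *
np.set_printoptions(precision=1,suppress=True)
print('knob scene mid80',atz('scene',(218.3,221.6),80),'top97',atz('scene',(130+228/2.8,150+201/2.8),97))
print('expected px knob(537.5,63.5,80)',px('scene',(537.5,63.5,80)),'tcp px',px('scene',(542,63.6,77)))
print('knob top from initial top-cam',atz('top',(238.8,164.6),97),'ray z 80',atz('top',(239.4,238.6),80))
im,D=read_camera('scene'); print('depths', [[atd('scene',(r,c),D[r,c]) for c in (220,222)] for r in (206,210,214,218,222)])
```

```text
knob scene mid80 [537.8  59.8  80. ] top97 [542.3  61.5  97. ]
expected px knob(537.5,63.5,80) [220.5 217.7] tcp px [222.1 217.8]
knob top from initial top-cam [534.3 249.5  97. ] ray z 80 [538.4  64.3  80. ]
depths [[array([534.1,  53.4, 121.4]), array([540.1,  54.2, 117.8])], [array([606. , 163. ,  13.7]), array([609.5, 158.7,  13.9])], [array([534.6,  59. ,  95.1]), array([537.8,  55.6,  95. ])], [array([532.8,  58.8,  84.3]), array([536.3,  55.9,  83.8])], [array([532.6,  61. ,  71.2]), array([535. ,  56.4,  72.2])]]
```

Run:
```python
from h import *
np.set_printoptions(precision=1,suppress=True)
im,D=read_camera('scene'); print(observe()['tool_pos'],observe()['q'],observe()['wrist_force'],observe()['joint_torque'])
for r in range(176,226,3): print(r,[ (c,)+tuple(np.round(atd('scene',(r,c),D[r,c])).astype(int).tolist()) for c in range(212,234,4)])
a=cv2.resize(im[140:250,160:300,::-1],None,fx=5.5,fy=5.4,interpolation=2); cv2.imwrite('pics/s5.png',a)
```

```text
[541.9  63.6  77. ] [-0.   0.5  1.9 -0.   0.7 -1.6] [-0.6 -0.3 -0.5] [  0.  -55.1 -19.   -0.    0.   -0. ]
176 [(212, 520, 44, 212), (216, 512, 18, 227), (220, 513, 6, 232), (224, 518, -1, 232), (228, 523, -7, 233), (232, 528, -14, 233)]
179 [(212, 513, 36, 212), (216, 522, 35, 208), (220, 505, -5, 233), (224, 512, -8, 231), (228, 516, -15, 232), (232, 522, -21, 232)]
182 [(212, 511, 34, 206), (216, 520, 34, 202), (220, 504, -4, 226), (224, 505, -17, 231), (228, 510, -23, 232), (232, 517, -25, 229)]
185 [(212, 509, 33, 200), (216, 509, 19, 206), (220, 514, 12, 207), (224, 504, -16, 224), (228, 506, -27, 228), (232, 515, -27, 223)]
188 [(212, 530, 68, 166), (216, 527, 48, 177), (220, 509, 6, 205), (224, 503, -16, 217), (228, 505, -26, 221), (232, 515, -26, 216)]
191 [(212, 528, 67, 160), (216, 527, 50, 168), (220, 537, 49, 163), (224, 504, -13, 208), (228, 510, -18, 208), (232, 519, -19, 203)]
194 [(212, 528, 69, 150), (216, 529, 53, 158), (220, 535, 48, 157), (224, 504, -11, 200), (228, 509, -19, 201), (232, 519, -18, 196)]
197 [(212, 529, 72, 141), (216, 529, 56, 148), (220, 535, 50
[... 537 characters left out ...]
 616, 158, 14), (228, 622, 149, 15), (232, 630, 141, 14)]
212 [(212, 598, 192, -4), (216, 600, 174, 5), (220, 539, 64, 96), (224, 607, 147, 14), (228, 614, 139, 14), (232, 621, 130, 15)]
215 [(212, 588, 178, -1), (216, 596, 171, -2), (220, 533, 57, 94), (224, 544, 57, 88), (228, 604, 126, 17), (232, 613, 121, 15)]
218 [(212, 579, 166, 0), (216, 588, 160, -2), (220, 532, 58, 85), (224, 540, 53, 83), (228, 601, 123, 10), (232, 604, 111, 15)]
221 [(212, 571, 156, 0), (216, 579, 150, -2), (220, 532, 59, 76), (224, 538, 53, 75), (228, 601, 126, -2), (232, 601, 108, 7)]
224 [(212, 565, 149, -3), (216, 131, -545, 642), (220, 532, 61, 65), (224, 539, 56, 64), (228, 592, 115, -1), (232, 599, 106, 0)]
```

View pics/s5.png

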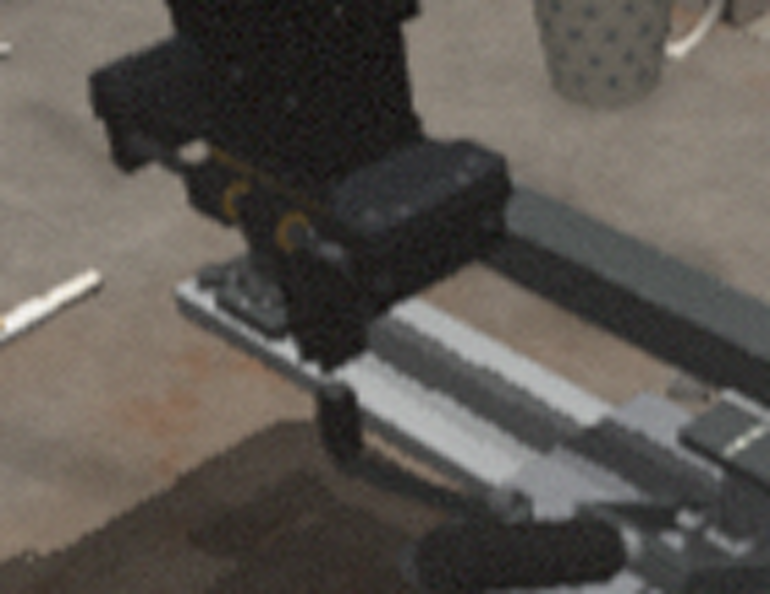

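{"fn": "move_arm", "kwargs": {"moves": [[[0, -0.2, 0], [0, 0, 0]], [[0, 0, 0], [0, 0, 0]], [[0, 0, 0], [0, 0, 0]], [[0, 0, 0], [0, 0, 0]], [[0, 0, 0], [0, 0, 0]], [[0, 0, 0], [0, 0, 0]], [[0, 0, 0], [0, 0, 0]], [[0, 0, 0], [0, 0, 0]]], "hand": 46}}

```text
t: 11.37
tool_pos: [540.4, 63.6, 95.1]
ee_rot: [-1.226, -1.224, 1.201]
wrist_force: [-0.3, 0.4, -0.8]
width: 45.4
```

```bash
cat > e.py <<'E'
from h import *
np.set_printoptions(precision=1,suppress=True)
im,D=read_camera('scene'); s=observe(); print(s['tool_pos'],s['width'],s['q'].round(3).tolist())
p=s['tool_pos']; K,d,c,r=cm('scene'); Rm=r if r.shape==(3,3) else R.from_rotvec(r).as_matrix()
v,u=np.mgrid[100:300,140:400]; n=cv2.undistortPoints(np.stack([u,v],-1).reshape(-1,1,2).astype(float),K,d)[:,0]
z=D[100:300,140:400].ravel(); W=c+(np.c_[n,np.ones(len(n))]*z[:,None])@Rm.T
m=(z>0)&(abs(W[:,0]-p[0])<18)&(abs(W[:,1]-p[1])<50)
h,_=np.histogram(W[m,2],np.arange(40,260,5)); print(dict(zip(range(40,255,5),h.tolist())))
E
python3 e.py; ls .
```

```text
[540.3  63.6  95.1] 46.08057806871225 [-0.003, 0.473, 1.863, -0.003, 0.785, -1.572]
{40: 2, 45: 18, 50: 40, 55: 30, 60: 5, 65: 10, 70: 15, 75: 14, 80: 10, 85: 11, 90: 20, 95: 17, 100: 0, 105: 0, 110: 0, 115: 0, 120: 0, 125: 1, 130: 30, 135: 29, 140: 34, 145: 38, 150: 32, 155: 39, 160: 31, 165: 28, 170: 23, 175: 21, 180: 14, 185: 22, 190: 14, 195: 13, 200: 9, 205: 8, 210: 10, 215: 9, 220: 6, 225: 1, 230: 0, 235: 0, 240: 0, 245: 0, 250: 15}
a.py
b.py
c.py
d.py
e.py
h.py
mv.py
pics
```

{"fn": "move_arm", "kwargs": {"moves": [[[0, 0.05, 0.02], [0.013, 0, 0]], [[0, 0.2, 0], [0, 0, 0]], [[0, 0.2, 0], [0, 0, 0]], [[0, 0.17, 0], [0, 0, 0]], [[0, 0, 0], [0, 0, 0]], [[0, 0, 0], [0, 0, 0]], [[0, 0, 0], [0, 0, 0]]]}}

```text
t: 12.0
tool_pos: [538.5, 63.4, 30.1]
ee_rot: [-1.207, -1.205, 1.214]
wrist_force: [-0.2, -0.1, 0.3]
width: 45.8
```

```bash
python3 e.py; python3 mv.py 537.5 63.5 51 1.57
```

```text
[538.7  63.4  30.4] 45.919041525044584 [-0.003, 0.577, 1.899, -0.004, 0.67, -1.572]
{40: 1, 45: 18, 50: 42, 55: 10, 60: 5, 65: 33, 70: 30, 75: 35, 80: 39, 85: 37, 90: 47, 95: 36, 100: 20, 105: 14, 110: 17, 115: 16, 120: 20, 125: 15, 130: 10, 135: 9, 140: 5, 145: 9, 150: 7, 155: 7, 160: 1, 165: 1, 170: 0, 175: 0, 180: 0, 185: 12, 190: 15, 195: 12, 200: 8, 205: 11, 210: 9, 215: 10, 220: 16, 225: 16, 230: 20, 235: 17, 240: 48, 245: 53, 250: 55}
t 12.05 tcp [538.727  63.368  30.402] grasp [538.812  63.411  49.402] q [-0.003  0.577  1.899 -0.004  0.67  -1.572] w 45.9 F [0.104 0.45  0.231]
R 
shift tool units [ 0.001 -0.016  0.012] mm 2.018630554507694 turn units [-0.003  0.001 -0.001] T-frame shift [ 0.001 -0.016  0.012]
```

Fingertips now reach about z 65, around the knob. Close.

{"fn": "move_arm", "kwargs": {"moves": [[[0, 0, 0], [0, 0, 0]], [[0, 0, 0], [0, 0, 0]], [[0, 0, 0], [0, 0, 0]], [[0, 0, 0], [0, 0, 0]], [[0, 0, 0], [0, 0, 0]], [[0, 0, 0], [0, 0, 0]], [[0, 0, 0], [0, 0, 0]]], "hand": 8}}

```text
t: 12.63
tool_pos: [540.0, 63.8, 33.5]
ee_rot: [-1.21, -1.209, 1.211]
wrist_force: [1.9, 0.5, -2.1]
width: 17.3
```

```bash
python3 mv.py 537.5 63.5 51 1.57
```

```text
t 12.63 tcp [540.013  63.751  33.489] grasp [540.013  63.788  52.489] q [-0.003  0.572  1.897 -0.003  0.672 -1.572] w 17.3 F [ 1.934  0.461 -2.09 ]
R 
shift tool units [-0.002  0.015  0.025] mm 2.931642072631804 turn units [-0.     0.001 -0.001] T-frame shift [-0.003  0.015  0.025]
```

```bash
cat > arc.py <<'E'
# python3 arc.py hubx huby endangle n turnunit : rows from present grasp pose along arc
from h import *; import sys
hx,hy,a1=map(float,sys.argv[1:4]); n=int(sys.argv[4]); tu=float(sys.argv[5]); th=0.017
s=observe(); M=R.from_rotvec(s['ee_rot']).as_matrix(); p=s['tool_pos'][:2]; yaw=np.arctan2(M[1,0],M[0,0])
a0=np.arctan2(p[1]-hy,p[0]-hx)%(2*np.pi)-(np.pi/2+.35+th); print('lever now',a0,'radius',np.hypot(*(p-[hx,hy])),'yaw',yaw,'tcp',s['tool_pos'],'F',s['wrist_force'],s['width'])
for a in np.linspace(a0,a1,n+1)[1:]:
    A=a+np.pi/2+.35+th; q=np.array([hx+75*np.cos(A),hy+75*np.sin(A)]); d=(q-p)/100; c,sn=np.cos(yaw),np.sin(yaw)
    print([round(d@[c,sn],3),0,round(d@[-sn,c],3)],[0,tu,0]); p=q; yaw-=tu*np.pi/2
E
python3 arc.py 566.5 -6.3 0.65 7 0.072
```

```text
lever now -0.005504870777248483 radius 74.891193064293 yaw 1.5713181388413067 tcp [540.01299766  63.75090653  33.48876254] F [ 1.93389176  0.46111635 -2.09025404] 17.294137665607437
[np.float64(-0.027), 0, np.float64(0.065)] [0, 0.072, 0]
[np.float64(-0.04), 0, np.float64(0.057)] [0, 0.072, 0]
[np.float64(-0.051), 0, np.float64(0.048)] [0, 0.072, 0]
[np.float64(-0.06), 0, np.float64(0.036)] [0, 0.072, 0]
[np.float64(-0.066), 0, np.float64(0.023)] [0, 0.072, 0]
[np.float64(-0.07), 0, np.float64(0.009)] [0, 0.072, 0]
[np.float64(-0.07), 0, np.float64(-0.005)] [0, 0.072, 0]
```

{"fn": "move_arm", "kwargs": {"moves": [[[-0.027, 0, 0.065], [0, 0.072, 0]], [[-0.04, 0, 0.057], [0, 0.072, 0]], [[-0.051, 0, 0.048], [0, 0.072, 0]], [[-0.06, 0, 0.036], [0, 0.072, 0]], [[-0.066, 0, 0.023], [0, 0.072, 0]], [[-0.07, 0, 0.009], [0, 0.072, 0]], [[-0.07, 0, -0.005], [0, 0.072, 0]]]}}

```text
t: 13.22
tool_pos: [505.3, 32.6, 33.5]
ee_rot: [-1.496, -0.592, 0.581]
wrist_force: [3.9, -0.1, -4.3]
width: 17.1
```

```bash
python3 arc.py 566.5 -6.3 1.24 7 0.07
```

```text
lever now 0.6382924508373051 radius 72.50729191852899 yaw 0.7494368869382613 tcp [505.28073682  32.55240272  33.46956264] F [ 3.93754221 -0.10209447 -4.2725342 ] 17.12362361300089
[np.float64(-0.068), 0, np.float64(0.005)] [0, 0.07, 0]
[np.float64(-0.057), 0, np.float64(-0.031)] [0, 0.07, 0]
[np.float64(-0.05), 0, np.float64(-0.041)] [0, 0.07, 0]
[np.float64(-0.041), 0, np.float64(-0.05)] [0, 0.07, 0]
[np.float64(-0.03), 0, np.float64(-0.057)] [0, 0.07, 0]
[np.float64(-0.019), 0, np.float64(-0.062)] [0, 0.07, 0]
[np.float64(-0.006), 0, np.float64(-0.064)] [0, 0.07, 0]
```

{"fn": "move_arm", "kwargs": {"moves": [[[-0.055, 0, -0.01], [0, 0.07, 0]], [[-0.057, 0, -0.031], [0, 0.07, 0]], [[-0.05, 0, -0.041], [0, 0.07, 0]], [[-0.041, 0, -0.05], [0, 0.07, 0]], [[-0.03, 0, -0.057], [0, 0.07, 0]], [[-0.019, 0, -0.062], [0, 0.07, 0]], [[-0.006, 0, -0.064], [0, 0.07, 0]]]}}

```text
t: 13.8
tool_pos: [493.9, -10.0, 33.4]
ee_rot: [-1.571, 0.039, -0.058]
wrist_force: [4.8, 39.5, 1.3]
width: 17.6
```

```bash
python3 arc.py 566.5 -6.3 1.28 2 0.0; python3 c.py >/dev/null; python3 d.py
```

```text
lever now 1.2554158760658494 radius 72.66901736376603 yaw -0.06130180495178985 tcp [493.92777727 -10.04947628  33.38960656] F [ 4.78797807 39.46506514  1.31533539] 17.552108073443588
[np.float64(-0.022), 0, np.float64(-0.012)] [0, 0.0, 0]
[np.float64(0.001), 0, np.float64(-0.009)] [0, 0.0, 0]
hub edge 29 0 0.41515105962753296
ledgeF edge 21 8 0.17492184042930603
corner edge 3 8 0.3448036313056946
back 0.7040069103240967 70.94755 0.54242325 [   2.9  -190.82    0.  ]
redge 0.9729074835777283 71.11046 0.013888836 [   4.29 -189.68    0.  ]
pivot [ 598.89 -103.92   70.  ] hub [565.88  -6.4   60.  ]
chalk 305.80798589345903 [ 675.93 -104.38  116.  ]
chalk 305.81995567142224 [ 614.35 -105.43  116.  ]
```

{"fn": "move_arm", "kwargs": {"moves": [[[0, 0, 0.006], [0, 0, 0]], [[0, 0, 0], [0, 0, 0]], [[0, 0, 0], [0, 0, 0]]]}}

```text
t: 14.1
tool_pos: [494.2, -8.7, 33.6]
ee_rot: [-1.569, 0.048, -0.068]
wrist_force: [0.6, 0.3, -1.9]
width: 17.6
```

```bash
python3 arc.py 564 -6.3 1.22 2 0.0; python3 c.py >/dev/null; python3 d.py|egrep 'back|redge'
```

```text
lever now 1.2378312192589318 radius 69.86328892914969 yaw -0.07406511560683457 tcp [494.17717107  -8.67733049  33.552667  ] F [ 0.59387057  0.31021356 -1.87741142] 17.59879006039807
[np.float64(-0.052), 0, np.float64(0.001)] [0, 0.0, 0]
[np.float64(-0.001), 0, np.float64(0.007)] [0, 0.0, 0]
back 0.6873846054077148 71.09096 0.5536599 [   2.88 -191.21    0.  ]
redge 0.9625780582427979 71.34595 0.0038003922 [   4.33 -190.31    0.  ]
```

{"fn": "move_arm", "kwargs": {"moves": [[[0, 0, 0], [0, 0, 0]], [[0, 0, 0], [0, 0, 0]], [[0, 0, 0], [0, 0, 0]], [[0, 0, 0], [0, 0, 0]], [[0, -0.15, 0], [0, 0, 0]], [[0, -0.25, 0], [0, 0, 0]], [[0, -0.25, 0], [0, 0, 0]], [[0, -0.25, 0], [0, 0, 0]], [[0, -0.25, 0], [0, 0, 0]], [[0, -0.25, 0], [0, 0, 0]], [[0, 0, 0], [0, -0.075, 0]], [[0, 0, 0], [0, -0.075, 0]]], "hand": 40}}

```text
t: 15.15
tool_pos: [491.7, -9.5, 180.4]
ee_rot: [-1.568, -0.139, 0.122]
wrist_force: [-0.2, -0.2, -0.1]
width: 40.2
```

{"fn": "move_arm", "kwargs": {"moves": [[[0, 0, 0], [0, -0.077, 0]], [[0, 0, 0], [0, -0.077, 0]], [[0, 0, 0], [0, -0.077, 0]], [[0, 0, 0], [0, -0.077, 0]], [[0, 0, 0], [0, -0.077, 0]], [[0, 0, 0], [0, -0.077, 0]], [[0, 0, 0], [0, -0.077, 0]], [[0, 0, 0], [0, -0.077, 0]], [[0, 0, 0], [0, -0.077, 0]], [[0, 0, 0], [0, -0.077, 0]], [[0, 0, 0], [0, -0.077, 0]], [[0, 0, 0], [0, 0, 0]]], "hand": 60}}

```text
t: 16.15
tool_pos: [491.2, -10.1, 182.5]
ee_rot: [-1.232, -1.202, 1.186]
wrist_force: [0.5, -0.0, -0.1]
width: 60.0
```

```bash
python3 c.py >/dev/null; python3 d.py; python3 mv.py 487 -106.5 99 1.58
python3 - <<'E'
from h import *
im,D=read_camera('scene'); t,_=read_camera('top')
a=cv2.resize(im[140:290,170:370,::-1],(600,450),interpolation=2)
cv2.imwrite('pics/s6.png',a)
E
```

```text
hub edge 30 1 0.30620986223220825
ledgeF 0.4628109037876129 73.84335 2.2189384 [  -1.53 -196.62    0.  ]
corner edge 0 8 0.46619850397109985
back 0.6959770917892456 71.078445 0.59909487 [   2.75 -191.18    0.  ]
redge 0.9623889327049255 71.30942 0.008657932 [   4.32 -190.21    0.  ]
pivot [ 598.89 -103.92   70.  ] hub [565.88  -6.4   60.  ]
chalk 305.8589965851462 [ 675.94 -104.51  116.  ]
chalk 305.84387693442994 [ 614.36 -105.49  116.  ]
t 16.2 tcp [491.215 -10.139 182.552] grasp [490.937 -10.116 201.55 ] q [-0.156  0.29   1.882  0.001  0.954 -1.697] w 60.2 F [ 0.118  0.277 -0.308]
R 
shift tool units [-0.964  1.026  0.028] mm 140.78382363003925 turn units [ 0.009 -0.025 -0.001] T-frame shift [-0.963  1.026  0.051]
```

View pics/s6.png

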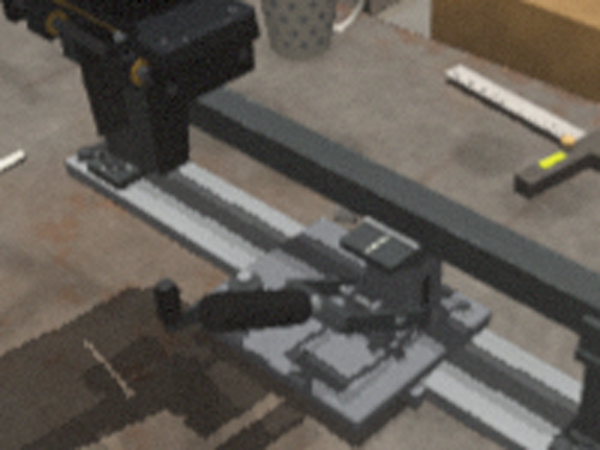

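{"fn": "move_arm", "kwargs": {"moves": [[[-0.2, 0, 0.005], [0.008, -0.025, 0]], [[-0.2, 0, 0.005], [0, 0, 0]], [[-0.2, 0, 0.005], [0, 0, 0]], [[-0.2, 0, 0.005], [0, 0, 0]], [[-0.17, 0, 0.005], [0, 0, 0]], [[0, 0, 0], [0, 0, 0]], [[0, 0, 0], [0, 0, 0]]]}}

```text
t: 16.88
tool_pos: [487.7, -110.4, 182.6]
ee_rot: [-1.218, -1.199, 1.198]
wrist_force: [0.9, 0.6, 0.6]
width: 59.8
```

```bash
python3 mv.py 487 -106.5 99 1.58; python3 -c "
from h import *
print(atz('scene',(240,225.7),80))"
```

```text
t 16.88 tcp [ 487.747 -110.403  182.639] grasp [ 487.714 -110.388  201.639] q [-0.355  0.308  1.854 -0.     0.977 -1.91 ] w 59.8 F [0.871 0.592 0.565]
R 
shift tool units [0.04  1.026 0.01 ] mm 102.71603226459872 turn units [ 0.001 -0.015 -0.001] T-frame shift [0.039 1.026 0.007]
[494.72673798  -7.32861677  80.        ]
```

{"fn": "move_arm", "kwargs": {"moves": [[[0.04, 0.03, 0], [0, -0.012, 0]], [[0, 0.2, 0], [0, 0, 0]], [[0, 0.2, 0], [0, 0, 0]], [[0, 0.2, 0], [0, 0, 0]], [[0, 0.2, 0], [0, 0, 0]], [[0, 0.15, 0], [0, 0, 0]], [[0, 0, 0], [0, 0, 0]], [[0, 0, 0], [0, 0, 0]]]}}

```text
t: 17.55
tool_pos: [488.5, -98.3, 81.2]
ee_rot: [-1.21, -1.217, 1.212]
wrist_force: [-0.8, 0.2, -0.1]
width: 60.4
```

```bash
python3 mv.py 487 -106.5 99 1.58
```

```text
t 17.55 tcp [488.528 -98.255  81.188] grasp [488.448 -98.243 100.188] q [-0.332  0.446  1.973  0.001  0.718 -1.91 ] w 60.4 F [-0.777  0.151 -0.061]
R 
shift tool units [-0.082  0.012  0.016] mm 8.469689358199972 turn units [ 0.003 -0.002 -0.   ] T-frame shift [-0.082  0.012  0.016]
```

{"fn": "move_arm", "kwargs": {"moves": [[[-0.08, 0, 0], [0, 0, 0]], [[0, 0, 0], [0, 0, 0]], [[0, 0, 0], [0, 0, 0]]]}}

```text
t: 17.8
tool_pos: [489.5, -105.8, 83.1]
ee_rot: [-1.211, -1.219, 1.213]
wrist_force: [-0.7, -0.2, 0.8]
width: 59.8
```

```bash
python3 mv.py 487 -106.5 99 1.58
```

```text
t 17.8 tcp [ 489.454 -105.805   83.138] grasp [ 489.336 -105.781  102.137] q [-0.345  0.445  1.967  0.001  0.724 -1.926] w 59.8 F [-0.658 -0.245  0.818]
R 
shift tool units [-0.007  0.031  0.025] mm 4.04358047035307 turn units [ 0.004 -0.001 -0.001] T-frame shift [-0.007  0.031  0.025]
```

{"fn": "move_arm", "kwargs": {"moves": [[[-0.01, 0.04, 0.03], [0, 0, 0]], [[0, 0, 0], [0, 0, 0]], [[0, 0, 0], [0, 0, 0]], [[0, 0, 0], [0, 0, 0]], [[0, 0, 0], [0, 0, 0]], [[0, 0, 0], [0, 0, 0]], [[0, 0, 0], [0, 0, 0]], [[0, 0, 0], [0, 0, 0]], [[0, 0, 0], [0, 0, 0]]], "hand": 15}}

```text
t: 18.55
tool_pos: [486.9, -107.2, 80.9]
ee_rot: [-1.214, -1.221, 1.212]
wrist_force: [-0.4, -0.5, -0.7]
width: 25.4
```

```bash
python3 mv.py 487 -106.5 99 1.58;python3 c.py >/dev/null; python3 d.py|egrep 'back|redge'
```

```text
t 18.55 tcp [ 486.933 -107.183   80.888] grasp [ 486.748 -107.144   99.887] q [-0.35   0.445  1.977  0.002  0.71  -1.93 ] w 25.4 F [-0.396 -0.451 -0.726]
R 
shift tool units [ 0.007  0.009 -0.001] mm 1.1225940055946961 turn units [ 0.006 -0.001 -0.001] T-frame shift [ 0.007  0.009 -0.001]
back 0.6949707269668579 71.17546 0.52832174 [   2.95 -191.43    0.  ]
redge 0.9635685682296753 71.29046 -0.015057087 [   4.38 -190.16    0.  ]
```

{"fn": "move_arm", "kwargs": {"moves": [[[0, 0.068, 0.039], [0, 0, 0]], [[0, 0.07, 0.035], [0, 0, 0]], [[0, 0.072, 0.031], [0, 0, 0]], [[0, 0.074, 0.026], [0, 0, 0]], [[0, 0.075, 0.022], [0, 0, 0]]]}}

```text
t: 19.02
tool_pos: [472.8, -107.5, 47.5]
ee_rot: [-1.219, -1.225, 1.211]
wrist_force: [-2.0, 1.6, 11.9]
width: 25.6
```

```bash
python3 mv.py 487 -106.5 99 1.58;python3 c.py >/dev/null; python3 d.py|egrep 'back|redge'
```

```text
t 19.02 tcp [ 472.804 -107.507   47.481] grasp [ 472.513 -107.432   66.479] q [-0.361  0.484  2.041  0.003  0.6   -1.943] w 25.6 F [-1.972  1.62  11.854]
R 
shift tool units [ 0.008 -0.323 -0.147] mm 35.49650709990787 turn units [ 0.01  -0.001 -0.003] T-frame shift [ 0.009 -0.325 -0.142]
back 0.6925251483917236 70.95038 0.5189233 [   2.96 -190.83    0.  ]
redge 0.9611785411834717 71.27731 0.01901865 [   4.29 -190.13    0.  ]
```

{"fn": "move_arm", "kwargs": {"moves": [[[0, 0.077, 0.017], [0, 0, 0]], [[0, 0.078, 0.012], [0, 0, 0]], [[0, 0.078, 0.007], [0, 0, 0]], [[0, 0.079, 0.002], [0, 0, 0]], [[0, 0.06, 0], [0, 0, 0]], [[0, 0, 0], [0, 0, 0]]]}}

```text
t: 19.57
tool_pos: [467.9, -107.6, 10.9]
ee_rot: [-1.22, -1.226, 1.212]
wrist_force: [0.1, 1.8, 11.4]
width: 25.1
```

```bash
python3 mv.py 487 -106.5 99 1.58;python3 c.py >/dev/null; python3 d.py|egrep 'back|redge|chalk'
```

```text
t 19.57 tcp [ 467.919 -107.649   10.931] grasp [ 467.61  -107.558   29.928] q [-0.365  0.547  2.079  0.003  0.499 -1.947] w 25.1 F [ 0.133  1.799 11.374]
R 
shift tool units [ 0.006 -0.688 -0.202] mm 71.66519512191468 turn units [ 0.01  -0.    -0.003] T-frame shift [ 0.01  -0.691 -0.191]
back 0.7318457961082458 71.29065 0.18225956 [   3.91 -191.71    0.  ]
redge 0.949937641620636 71.15937 -0.12996125 [   4.68 -189.81    0.  ]
chalk 305.7085681586837 [ 675.93 -104.12  116.  ]
chalk 305.937054455171 [ 614.36 -105.72  116.  ]
```

{"fn": "move_arm", "kwargs": {"moves": [[[0, 0.03, 0], [0, 0, 0]], [[0, 0.03, 0], [0, 0, 0]], [[0, 0, 0], [0, 0, 0]]]}}

```text
t: 19.87
tool_pos: [467.9, -107.7, 6.7]
ee_rot: [-1.222, -1.226, 1.212]
wrist_force: [-1.9, 1.3, 11.2]
width: 25.6
```

{"fn": "move_arm", "kwargs": {"moves": [[[0, 0.02, 0], [0, 0, 0]], [[0, 0, 0], [0, 0, 0]], [[0, 0, 0], [0, 0, 0]], [[0, 0, 0], [0, 0, 0]], [[0, 0, 0], [0, 0, 0]]]}}

```text
t: 20.28
tool_pos: [468.1, -107.8, 7.4]
ee_rot: [-1.224, -1.228, 1.212]
wrist_force: [-2.1, 0.3, 10.4]
width: 25.3
```

```bash
python3 mv.py
python3 - <<'E'
from h import *
np.set_printoptions(precision=1,suppress=True)
im,D=read_camera('scene'); t,Dt=read_camera('top')
for r,c in ((197,305),(197,330),(197,360),(197,380),(196,160),(186,303),(210,303)):
    q=Dt[r-1:r+2,c-1:c+2]; print('top',atd('top',(r,c),np.median(q)))
for n in('lift_handle','saddle_top','tube_end'):
    for c in landmark_of('scene',n)[:1]: print(n,c, atz('scene',c['at'],136))
cv2.imwrite('pics/s7.png',cv2.resize(im[150:320,180:420,::-1],(790,560),interpolation=2))
E
python3 c.py >/dev/null; python3 d.py|egrep 'back|redge|chalk'
```

```text
t 20.28 tcp [ 468.117 -107.751    7.363] grasp [ 467.734 -107.629   26.359] q [-0.365  0.553  2.084  0.002  0.484 -1.948] w 25.3 F [-2.129  0.333 10.379]
R [[-0.009917898758862786, 0.020126036546895654, -0.9997482572813627], [0.9999285649526815, -0.006470216078595048, -0.010049940077797137], [-0.006670852710109143, -0.9997765145055215, -0.020060427894507016]]
top [ 638.6 -101.4  159.6]
top [ 639.3 -162.2  163.3]
top [ 640.4 -234.6  166.5]
top [ 641.5 -283.1  166.3]
top [635.3 255.7 146.1]
top [671.8 -96.9 129.4]
top [610.8 -98.  130. ]
back 0.6327371001243591 71.32776 0.34522486 [   3.46 -191.83    0.  ]
redge 0.9425663352012634 71.18776 -0.18361068 [   4.83 -189.88    0.  ]
chalk 305.6217833948634 [ 675.92 -103.9   116.  ]
chalk 305.82280112979066 [ 614.35 -105.44  116.  ]Traceback (most recent call last):
  File "<stdin>", line 7, in <module>
ValueError: it knows: clamp_hub, clamp_knob, handle_grip, handle_pivot, jig, lift_point, ram, rest_top, right_rest, saddle_top, tube, tube_end
```

{"fn": "move_arm", "kwargs": {"moves": [[[0, 0.03, 0], [0, 0, 0]], [[0, 0.03, 0], [0, 0, 0]]]}}

```text
t: 20.6
tool_pos: [468.2, -107.8, 2.7]
ee_rot: [-1.225, -1.229, 1.212]
wrist_force: [-2.8, 2.0, 12.7]
width: 25.6
```

```bash
cat > v.py <<'E'
from h import *
import sys
np.set_printoptions(precision=1,suppress=True)
im,D=read_camera('scene'); t,Dt=read_camera('top'); s=observe(); print(s['t'],s['tool_pos'],s['wrist_force'],s['width'])
for r,c in ((197,330),(197,360),(197,380),(196,160),(186,303),(210,303)):
    q=Dt[r-1:r+2,c-1:c+2]; print('top',atd('top',(r,c),np.median(q)))
cv2.imwrite('pics/s7.png',cv2.resize(im[150:320,180:420,::-1],(790,560),interpolation=2))
E
python3 v.py
```

```text
20.7 [ 468.2 -107.8    2.5] [-3.   1.4 12.2] 25.273076533606663
top [ 639.1 -162.1  164.2]
top [ 640.1 -234.4  168. ]
top [ 641.1 -282.7  168.5]
top [635.5 256.  144.7]
top [671.4 -96.8 131.5]
top [610.7 -97.9 130.6]
```

View pics/s7.png

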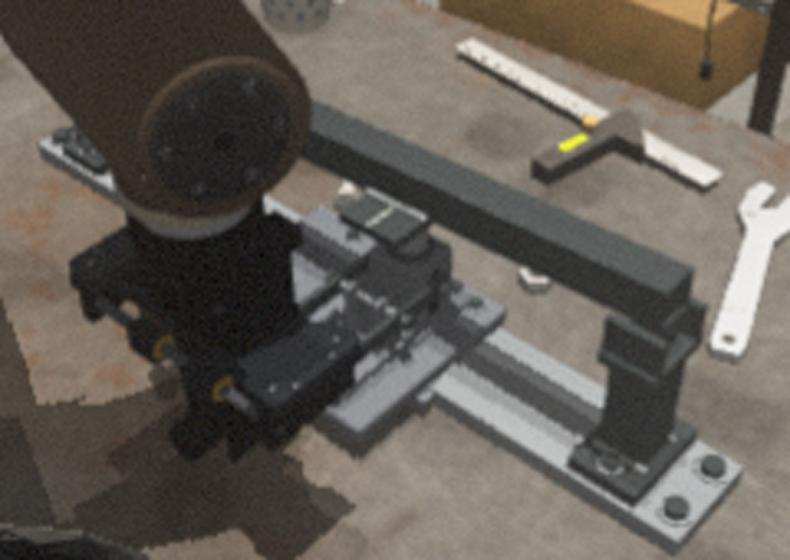

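{"fn": "move_arm", "kwargs": {"moves": [[[0, 0.03, 0], [0, 0, 0]], [[0, 0.02, 0], [0, 0, 0]]]}}

```text
t: 20.87
tool_pos: [468.4, -107.8, -1.2]
ee_rot: [-1.226, -1.23, 1.212]
wrist_force: [-2.6, 1.9, 12.2]
width: 25.5
```

```bash
python3 v.py; python3 c.py >/dev/null; python3 d.py|egrep 'back|redge|chalk'
```

```text
20.9667 [ 468.4 -107.8   -1.2] [-2.5  1.2 12.4] 25.302700242581963
top [ 639.  -162.   165.1]
top [ 640.  -234.3  168.7]
top [ 640.7 -282.3  170.8]
top [635.2 255.5 146.9]
top [671.7 -96.9 130. ]
top [610.4 -97.9 132.7]
back 0.7083228230476379 71.45505 0.11335516 [   4.11 -192.15   -0.  ]
redge 0.9273020029067993 71.21611 -0.32002735 [   5.2  -189.96    0.  ]
chalk 305.8943660773164 [ 675.94 -104.59  116.  ]
chalk 305.7136404382853 [ 614.35 -105.16  116.  ]
```

{"fn": "move_arm", "kwargs": {"moves": [[[0, 0.03, 0], [0, 0, 0]], [[0, 0.02, 0], [0, 0, 0]]]}}

```text
t: 21.18
tool_pos: [468.9, -107.9, -3.6]
ee_rot: [-1.229, -1.231, 1.211]
wrist_force: [-9.3, 4.0, 41.7]
width: 25.4
```

```bash
python3 v.py
```

```text
21.2833 [ 468.9 -107.9   -3.4] [-6.4  4.  33.3] 25.37771701011284
top [ 639. -162.  165.]
top [ 639.9 -234.2  169.4]
top [ 640.4 -282.   172.3]
top [635.3 255.6 146.3]
top [671.2 -96.8 132.6]
top [610.3 -97.9 133.8]
```

{"fn": "move_arm", "kwargs": {"moves": [[[0, 0, 0], [0, 0, 0]], [[0, 0, 0], [0, 0, 0]]]}}

```text
t: 21.45
tool_pos: [468.9, -107.9, -1.4]
ee_rot: [-1.23, -1.233, 1.212]
wrist_force: [-2.3, 0.9, 9.6]
width: 25.1
```

```bash
python3 v.py; python3 v.py | head -1; python3 c.py >/dev/null; python3 d.py|egrep 'back|redge|chalk'
```

```text
21.55 [ 468.9 -107.9   -1.5] [-1.8  1.3 10.3] 25.367098345335844
top [ 639.2 -162.1  163.9]
top [ 640.4 -234.6  166.5]
top [ 640.4 -282.   172.4]
top [635.  255.2 148.1]
top [671.2 -96.8 132.4]
top [610.5 -97.9 132.1]
21.65 [ 468.9 -107.9   -1.7] [-1.9  1.8 10.5] 25.061612320809378
back 0.7339311838150024 71.24607 0.07023668 [   4.21 -191.58    0.  ]
redge 0.9276005625724792 71.207504 -0.29320955 [   5.12 -189.93    0.  ]
chalk 305.96462264660204 [ 675.94 -104.77  116.  ]
chalk 305.6849750792058 [ 614.35 -105.09  116.  ]
```

```bash
python3 -c "
from plant import *
print(finish_job()); s=observe(); print(s['t'],s['tool_pos'],s['wrist_force'],s['width'])"
```

```text
the job is handed in; nothing more can be done
None
the job is handed in; nothing more can be done
```

I handed the job in at about 21.7 s with the lift handle held down and the tube's right-hand end raised off its rest. `finish_job()` gave no verdict.

**What I did:** I gripped the handle and slid the jack about 196 mm to the pad. I then gripped the knob and swung the clamp lever to its stop. Finally I took the handle again and pressed it to its lower stop, where the wrist force jumped to about 40 N. I eased back roughly 2 mm and held there.

**Last checks:**
- **Handle:** still gripped (opening about 25 mm) and held steady at about 10 N. I put it at about 0.58 rad from how far it travelled.
- **Tube:** its top near the right-hand end had risen about 25 mm, and the left-hand end stayed down. In a picture taken shortly before the end, the tube end stood clear of the right rest with no arm contact visible.
- **Saddle:** along the rail it was about 1 mm from the pad's chalk line.
- **Clamp:** the knob sat where the locked position should be, seen just after locking. I could not measure the lever again once the arm covered it.

**What went wrong or disagreed:**
- **Fingertip height:** the real fingertips sit about 35 mm higher than the reported TCP. Because of this my first try at the knob closed on nothing, and my first hold on the handle was shallow. I allowed for the offset after that.
- **Force at the clamp stop:** the wrist force briefly reached about 39 N there, and the carriage crept about 1 mm.

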